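Route a blank through the indexing dial

TASK

Sort the wooden blank that carries the round brass tag: lay it flat in the channel of the indexing dial, turn the dial by nudging its black handle until the pointer stands on the index line of the bay with the round brass sign (the channel then points straight at that bay), and slide the blank flat along the channel (do not lift it) into that bay until it is fully home against the bay's back wall. The blank has to lie on the dial while the dial stands on the line (you may turn before or after loading); leave the dial on its line, and leave the blank with the bar tag and everything else on the bench where it is.

Things in the scene. Friction and masses are not known exactly. Their poses are not given: they have to be found in the camera images.
- indexer: Bench-top indexing unit, fixed to the bench. Origin: on the dial's axis, at bench level. Round dark steel base plate, radius 122, top at z 10. Two wooden bays stand out at +0.75 rad (left) and -0.75 rad (right) from its +x axis. Across from each bay, 0.75 rad either side of its -x axis, a white index line is marked on the base plate, 102 to 122 from the axis.
- bay_left (a point): Where a blank's origin lies when it is fully home in the left bay: on the bay floor (z 18), 110 from the dial's axis. The bay floor starts 68 from the axis; side walls stand 60 apart inside, 79 to 149 from the axis with flared mouths, tops at z 37; the back wall's inner face is 148 from the axis, it is 24 thick, top at z 41.
- bay_right (a point): The same for the right bay.
- dial (a joint): Angle (rad) of the dial against the indexer, counter-clockwise from above, -1.1 to 1.1. At 0 the channel points along the indexer's +x; at +0.75 it points at the left bay and the pointer stands on that bay's index line, at -0.75 at the right bay. It is stiff (about 0.3 N m, so 3 N at the handle) and stays where it is left.
- dial_mid (a point): Centre of the dial's top face (z 20); x points along the channel to its bay end, z up. Aluminium disc, radius 66. The channel lies between two steel fences along x (-54 to +54), 52 apart inside, 8 thick, 8 high (tops at z 28), so hold a blank above them. A blank with its middle at x 0 to +20 leaves 37 to 57 between its rear end and the handle for the fingers.
- handle (a point): Middle of the top of the dial's black upright handle, behind the channel (z 59, 94 from the axis). Its block is 37 long (along the channel), 16 wide, from z 15 to z 59; a thin flat neck (top 2 above the disc) joins it to the disc; a steel nib on its outer end, 116 from the axis, is the pointer.
- sign_round: Brass disc, 24 in diameter, 4 thick, fixed on top of the back wall of one of the two bays (either one), 160 from the dial's axis, on the bay's middle line. Origin: centre of its underside, z 41.
- sign_bar: The same for the other bay: brass bar 8 x 36 x 4.
- blank_round: Brown wooden offcut with a round brass tag (28 in diameter, 3 thick) on top. Wood 40 (its x) by 75 (its y) by 25 high, 0.13 kg. Origin: centre of its underside.
- blank_bar: The same offcut with a bar-shaped brass tag (10 x 60) on top. It stays where it is.
- super_glue: White glue bottle, 34 in diameter, 95 high, stands beside the indexer. Origin: centre of its underside. Leave it.
- cup_a: Turned wooden cup, 58 in diameter, 75 high. Origin: centre of its underside. Leave it.
- cup_b: Turned wooden cup, 52 in diameter, 70 high. Origin: centre of its underside. Leave it.
- bench_brush: Brush, 22 x 160 x 33. Origin: centre of its underside. Leave it.
Mind the look-alikes: they are no part of the job. Leave any blue look-alike of the blank_round alone.

How it is judged:
On the way, in this order (a step that is already met when the one before it is completed fails the run):
1. the round-tag blank lies flat in the dial's channel, lengthwise, while the dial stands on the index line of the round-sign bay (within about 4 degrees) (y of sign_round in the frame of dial_mid between -0.011 and 0.011 m and x of sign_round in the frame of dial_mid above 0.1 m and x of blank_round in the frame of dial_mid between -0.035 and 0.035 m and y of blank_round in the frame of dial_mid between -0.012 and 0.012 m and z of blank_round in the frame of dial_mid between -0.006 and 0.006 m and angle between the y axis of blank_round and the x axis of dial_mid, either way round below 0.2 rad and angle between blank_round's own z axis and vertical below 0.1 rad), for 0.2 s.
2. the blank slides flat along the channel and across the gap between dial and bay, the dial still on the line (y of sign_round in the frame of dial_mid between -0.011 and 0.011 m and x of sign_round in the frame of dial_mid above 0.1 m and x of blank_round in the frame of dial_mid between 0.042 and 0.088 m and angle between blank_round's own z axis and vertical below 0.15 rad and y of blank_round in the frame of dial_mid between -0.022 and 0.022 m and z of blank_round in the frame of dial_mid between -0.007 and 0.007 m), for 0.05 s.
At the end, for the whole second after the job is handed in: The round-tag blank lies flat and at rest in the bay with the round sign, its end within about 7 mm of the bay's back wall, released; the dial still stands within about 4 degrees of that bay's index line (y of sign_round in the frame of dial_mid between -0.011 and 0.011 m and x of sign_round in the frame of dial_mid above 0.1 m and horizontal distance between blank_round and sign_round below 0.057 m and y of blank_round in the frame of dial_mid between -0.022 and 0.022 m and height (world z) of blank_round between 0.012 and 0.025 m and angle between blank_round's own z axis and vertical below 0.1 rad and angle between the y axis of blank_round and the x axis of dial_mid, either way round below 0.25 rad and linear speed of blank_round below 0.02 m/s and contact force between the fingers and blank_round below 0.3 N and velocity of joint dial between -0.05 and 0.05 rad/s); the robot touches nothing.
It fails at once if the bar-tag blank is moved by more than 20 mm (distance of blank_bar from where it was at the start of the episode above 0.02 m).
It fails at once if a bystander is moved by more than 30 mm or knocked over (distance of any of super_glue, cup_a, cup_b, bench_brush from where it was at the start of the episode above 0.03 m or angle between any of super_glue, cup_a, cup_b, bench_brush's own z axis and vertical above 0.5 rad).
It also fails if it takes over 61 s, if anything falls off the work surface, if the arm or the gripper's body presses on something with over 40 N, if the wrist force passes 120 N, or if a joint passes its speed limit or range.

ROBOT

A 7-joint arm with a two-finger parallel gripper is mounted at the origin on a cart in front of the work surface, level with it; the furniture and walls round the work are solid. World frame = base frame: x ahead of the robot, y to its left, z up, the work surface at z = 0. Lengths are in m, angles in rad, forces in N, time in s.
With the tool pointing down it reaches from about 0.4 to 0.85 m from the base axis. Payload 4.5 kg.
Tool frame: the origin (TCP) lies midway between the tips of the shut fingers; the grasp point (between the pads) lies 19 mm behind it; z points along the fingers, y is the line along which they close (so a half turn about z gives the same grasp; the last joint's range is limited). The gripper opens to 88 mm and grips with 3 to 60 N. Pads are 18 mm wide; open, the fingers measure 123 mm over their backs; the gripper's body (75 mm by 187 mm) begins 45 mm behind the grasp point.
Start: joints at [-1.199, 0.689, -0.195, 1.565, 0.157, 0.902, -0.215], TCP at [0.207, 0.59, 0.213] pointing down, gripper open.
Joint ranges: [-3.01, 3.01], [-0.46, 2.08], [-1.47, 1.51], [0.13, 2.56], [-1, 4.14], [0.04, 2.09], [-2.66, 2.66]. Speed limits (rad/s): [2.57, 2.57, 3.14, 3.14, 3.14, 3.14, 3.14].

INTERFACE

Orientations are given as a unit quaternion [x, y, z, w].
In Python, from plant import sensors, eyes, finish_job gives the robot as it stands.
- The arm moves only by the tool send_rows, never from a script. Its argument "rows" is text: rows parted by semicolons, each of 4 numbers parted by spaces: the shift along the tool's x, y, z normalised to -1 to 1, where 1 is 30 cm, then the turn about the tool's z normalised to -1 to 1, where 1 is 2 pi rad. A call has 1 to 10 rows; each row is the pose to reach, as a shift and turn from the pose commanded when the call began, along the tool's axes at that moment, turning the shorter way round; what a row does not reach only later rows make up. A row lasts 1/12 s, in which the tool goes at most 41.7 mm and 7.16 degrees, less where a joint would pass 70% of its speed; a pose out of reach is approached as far as the arm can. A call with a number of a shift or a turn outside -1 to 1 is refused whole. A call with a gripper value outside its range is refused whole. "jaw" is the closure, from -1 (fully open) to 1 (shut), set as the call begins (left out, the last holds). The fingers move at their own pace and stop on an object; "force" is the grip in N (left out, the last holds). Time passes only in rows, so rows that repeat a pose let the fingers close. It gives the time, the measured TCP pose, the force, the opening and the grip force at its end, in the units of the state.
- sensors.get_state(): the state, without advancing time (a new reading comes with each control period).
- eyes.snapshot(name): name is "scene" or "side" or "wrist"; returns (picture, depth): 420x560x3 uint8, red, green, blue; 420x560 float32, m along the optical axis (not along the pixel's ray), 0 where there is no reading.
- eyes.calibration(name): a dict with "fov_y" (degrees; the focal length in pixels is half the picture's height over the tangent of half this angle, whatever the lens; pixels are square), "cx", "cy" (the principal point, pixels), "dist_coeffs" ([k1, k2, p1, p2, k3] as OpenCV has them; the pictures are not rectified), "world_from_camera" (4x4, takes a point from camera to world coordinates). Camera axes: x right, y down, z forward; pixel columns grow to the right and rows downward; lengths in m; the calibration is good to about 2 mm. A picture is of the moment at which its call begins: read the wrist's pose just before it. calibration takes no time and is no camera call; for the wrist camera it gives the pose at the moment of the call.
- finish_job(): hands the job in; it is judged then, once.
The state is a dict: "clock": time; "q": joint angles; "qd": joint speeds; "joint_torque": joint torques, N m; "tool_pos": TCP position; "eef_rot": TCP orientation; "contact_force": force on the tool from outside, world axes, zero at the start; "moment": the same for the moment, N m; "opening": opening from 0.0 (shut) to 1.0 (fully open); "finger_force": force on a finger pad.
Only numpy, scipy, OpenCV 4.12 (cv2) and the standard library are available. Lean on these libraries where they do the work, as an engineer would, in place of code of your own. Each camera call takes 0.05 s, during which the arm holds its last target. There are 200 camera calls.

## Working session

There is one attempt and no reset: what is moved stays moved. The work goes in short steps, Python scripts to look and compute and a tool call to move; the robot and the scene stay as the last step left them, time stands still between calls to the robot, and variables do not carry over. Pictures are saved under pics/ and viewed, at most 10 in all, crops included, and the job is handed in when it is done.

Besides the shell and the picture viewer there is one more tool, called after "Call:" as name(argument=value, ...) on one line, values as JSON. send_rows: Moves the arm, as the interface text tells. Scaled input: -1 to 1 covers 30 cm each way for a shift and 2 pi rad each way for a turn. Its arguments: {"type":"object","properties":{"rows":{"type":"string"},"jaw":{"type":"number"},"force":{"type":"number"}},"required":["rows"]}

```bash
mkdir -p pics; cat > h.py <<'E'
import numpy as np, cv2
from plant import sensors, eyes, finish_job
def cam(name):
    c=eyes.calibration(name); f=210/np.tan(np.radians(c["fov_y"])/2)
    K=np.array([[f,0,c["cx"]],[0,f,c["cy"]],[0,0,1.]])
    return K,np.array(c["dist_coeffs"],float),np.array(c["world_from_camera"],float)
def ray(px,z,c):
    K,d,T=c
    u=cv2.undistortPoints(np.array(px,float).reshape(-1,1,2),K,d).reshape(-1,2)
    r=np.c_[u,np.ones(len(u))]@T[:3,:3].T; o=T[:3,3]
    return o+r*((z-o[2])/r[:,2])[:,None]
def proj(P,c):
    K,d,T=c; W=np.linalg.inv(T)
    return cv2.projectPoints(np.array(P,float).reshape(-1,1,3),cv2.Rodrigues(W[:3,:3])[0],W[:3,3],K,d)[0].reshape(-1,2)
def cloud(depth,c):
    K,d,T=c; h,w=depth.shape
    g=np.stack(np.meshgrid(np.arange(w),np.arange(h)),-1).reshape(-1,1,2).astype(float)
    u=cv2.undistortPoints(g,K,d).reshape(-1,2)
    p=np.c_[u,np.ones(len(u))]*depth.reshape(-1,1)
    return (p@T[:3,:3].T+T[:3,3]).reshape(h,w,3)
def save(n,im): cv2.imwrite(f"pics/{n}.png",im[...,::-1])
E
python3 - <<'E'
from h import *
for n in("scene","side"):
    im,d=eyes.snapshot(n); save(n+"0",im); np.savez(n+"0",im=im,d=d)
    print(n,cam(n)[2].round(3).tolist(),cam(n)[0][0,0])
print(sensors.get_state())
E
```

```text
scene [[-0.485, -0.417, 0.769, -0.315], [-0.874, 0.208, -0.439, 0.5], [0.023, -0.885, -0.465, 0.555], [0.0, 0.0, 0.0, 1.0]] 441.4845741816308
side [[0.988, -0.073, 0.139, 0.391], [-0.156, -0.346, 0.925, -1.066], [-0.019, -0.935, -0.354, 0.486], [0.0, 0.0, 0.0, 1.0]] 402.8839766585845
{'clock': 0.1, 'q': array([-1.19913547,  0.68994558, -0.19451482,  1.56619568,  0.1573194 ,
        0.90253926, -0.21506902]), 'qd': array([ 0.00102956, -0.00153914, -0.00061554, -0.00161916, -0.00043399,
        0.00220439, -0.00094582]), 'joint_torque': array([-3.28386923e-03, -5.28503609e+01, -1.27161250e+00, -1.53838867e+01,
       -5.26147429e-02,  2.02997646e-03,  3.36422397e-05]), 'tool_pos': array([0.20702125, 0.58907662, 0.2126736 ]), 'eef_rot': array([ 1.68073910e-01,  9.85774032e-01, -8.44426011e-04, -7.24917571e-05]), 'contact_force': array([-0.15644623,  0.1207483 , -0.28157267]), 'moment': array([-0.02448138, -0.03540921, -0.0114455 ]), 'finger_force': 0.0, 'opening': 0.9996126559469909}
```

View pics/scene0.png

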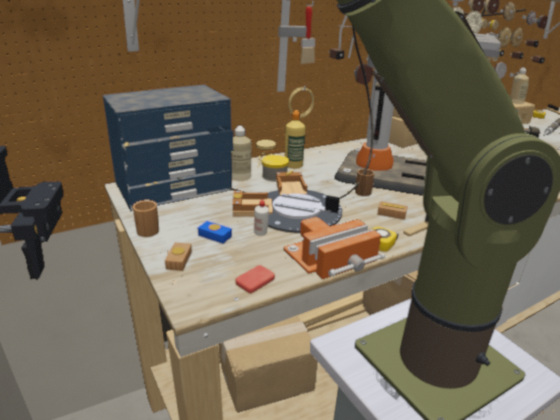

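View pics/side0.png

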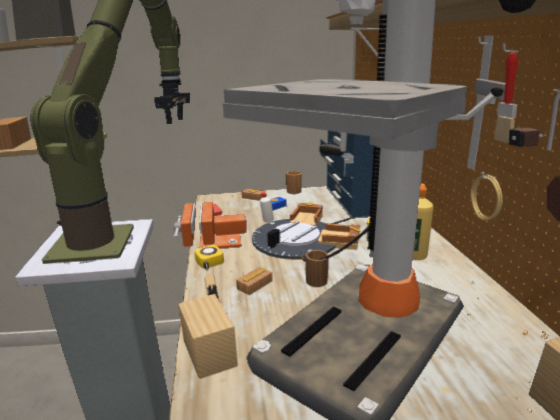

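The scene view shows the brown candidates at (178,256) and (392,210), a blue look-alike at (215,232), the indexer at (303,208), its handle at (332,203) and the glue at (261,219). In the side view the same two brown blanks are at (254,194) and (254,280), and the dial is at (290,235).

```bash
python3 - <<'E'
from h import *
s=np.load("scene0.npz")["im"]; t=np.load("side0.npz")["im"]
def cr(im,x,y,w,h): return cv2.resize(im[y:y+h,x:x+w],(400,300),interpolation=cv2.INTER_CUBIC)
save("crops",np.vstack([np.hstack([cr(s,228,165,120,90),cr(s,150,225,60,45)]),np.hstack([cr(t,245,185,120,90),cr(s,362,190,60,45)])]))
E
```

```text
(no output)
```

View pics/crops.png

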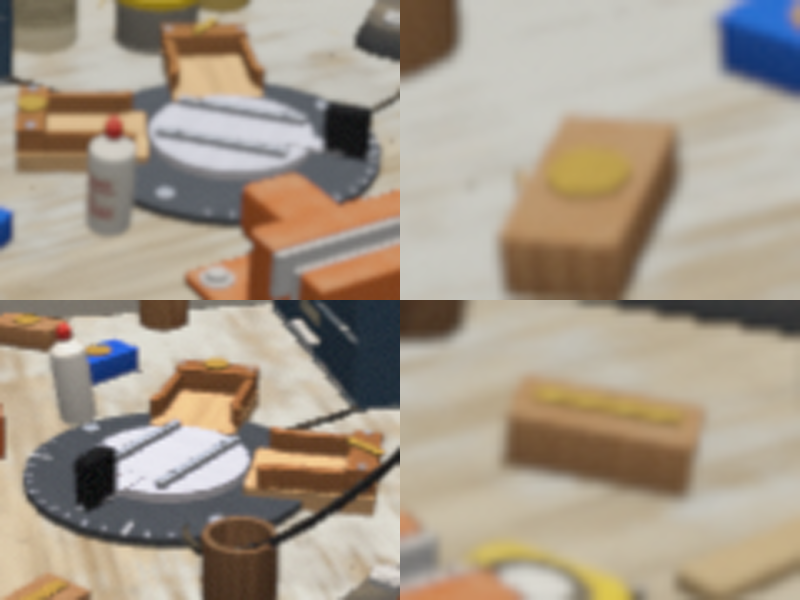

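Round-tag blank: chosen (178,256) in scene. Rejected: (392,210), which has the bar tag, and the blue one at (215,232). The round sign is on the bay at scene (238,195), the bar sign on the bay at (290,173).

```bash
python3 - <<'E'
from h import *
for n in("scene","side"):
    f=np.load(n+"0.npz"); im,d=f["im"],f["d"]; c=cam(n); P=cloud(d,c); hsv=cv2.cvtColor(im,cv2.COLOR_RGB2HSV)
    H,S,V=[hsv[...,i].astype(int) for i in range(3)]; Z=P[...,2]
    print(n)
    def comps(name,m,zr,h,amin=15):
        m=(m&(d>0)&(Z>zr[0])&(Z<zr[1])&(P[...,0]>0.1)&(P[...,0]<0.9)).astype(np.uint8)
        k,l,st,ce=cv2.connectedComponentsWithStats(m)
        for i in range(1,k):
            if st[i,4]>=amin:
                q=P[l==i]; w=ray([ce[i]],h,c)[0]
                print(name,ce[i].round(1),st[i,4],"ray",w.round(4),"cloud med",np.median(q,0).round(4),"min",q.min(0).round(3),"max",q.max(0).round(3))
    comps("white disc",(S<60)&(V>130),(0.012,0.03),0.02,150)
    comps("black",(V<45),(0.03,0.075),0.04,20)
    comps("brass",(H>20)&(H<32)&(S>130)&(V>100),(0.015,0.06),0.043,6)
    comps("wood",(H<20)&(S>80),(0.015,0.06),0.025,40)
E
```

```text
scene
white disc [297.1 204.9] 967 ray [ 0.565  -0.0677  0.02  ] cloud med [ 0.5631 -0.0667  0.0196] min [ 0.504 -0.134  0.013] max [ 0.652 -0.005  0.03 ]
black [412.6 175.9] 39 ray [ 0.5404 -0.4609  0.04  ] cloud med [ 0.5524 -0.473   0.0343] min [ 0.524 -0.489  0.03 ] max [ 0.575 -0.451  0.036]
black [331.7 202.1] 123 ray [ 0.5056 -0.136   0.04  ] cloud med [ 0.4975 -0.1298  0.0455] min [ 0.485 -0.142  0.03 ] max [ 0.51  -0.117  0.059]
brass [539.  113.5] 37 ray [ 0.8337 -1.6139  0.043 ] cloud med [ 0.8783 -1.6953  0.0239] min [ 0.855 -1.741  0.016] max [ 0.899 -1.674  0.033]
brass [277.6 161.4] 334 ray [ 0.8108 -0.1451  0.043 ] cloud med [ 0.7948 -0.1296  0.0555] min [ 0.756 -0.242  0.015] max [ 0.887 -0.084  0.06 ]
brass [237.  195.6] 22 ray [0.6437 0.0712 0.043 ] cloud med [0.6413 0.0717 0.0443] min [0.63  0.064 0.042] max [0.654 0.081 0.046]
brass [392.4 205.1] 27 ray [ 0.4158 -0.2649  0.043 ] cloud med [ 0.4385 -0.2909  0.0273] min [ 0.418 -0.304  0.024] max [ 0.46  -0.271  0.028]
brass [214.2 226.8] 23 ray [0.5178 0.1864 0.043 ] cloud med [0.5449 0.1762 0.0266] min [0.535 0.1
[... 4365 characters left out ...]
.9] 377 ray [ 0.5777 -0.3017  0.025 ] cloud med [ 0.5709 -0.3255  0.0384] min [ 0.552 -0.333  0.015] max [ 0.599 -0.242  0.06 ]
wood [253.9 278. ] 409 ray [ 0.4378 -0.3012  0.025 ] cloud med [ 0.4382 -0.2994  0.0241] min [ 0.398 -0.33   0.015] max [ 0.478 -0.253  0.029]
wood [388.1 305.3] 997 ray [ 0.6851 -0.4537  0.025 ] cloud med [ 0.6677 -0.4872  0.0456] min [ 0.629 -0.502  0.028] max [ 0.763 -0.364  0.06 ]
wood [211.1 353.6] 1077 ray [ 0.346  -0.5288  0.025 ] cloud med [ 0.3477 -0.5476  0.0377] min [ 0.295 -0.559  0.015] max [ 0.387 -0.463  0.06 ]
wood [546.9 388.9] 753 ray [ 0.8361 -0.7138  0.025 ] cloud med [ 0.825  -0.7224  0.0359] min [ 0.82  -0.754  0.015] max [ 0.83  -0.696  0.06 ]
```

```bash
cat >> h.py <<'E'
from scipy.spatial.transform import Rotation as R
def plan(p,yaw=None):
    "normalised shift/turn in tool axes to world TCP p, with closing line (tool y) at yaw deg mod 180"
    s=sensors.get_state(); M=R.from_quat(s["eef_rot"]).as_matrix()
    d=M.T@(np.array(p)-s["tool_pos"])/0.3
    cur=np.degrees(np.arctan2(M[1,1],M[0,1])); t=0 if yaw is None else (cur-yaw+90)%180-90
    print("t",round(s["clock"],2),"tcp",s["tool_pos"].round(4),"yaw",round(cur,1),"q7",s["q"][6].round(2),"row",d.round(4),round(t/360,4),"F",s["contact_force"].round(1),"op",round(s["opening"],3))
E
python3 - <<'E'
from h import *
s=sensors.get_state();M=np.eye(4);M[:3,:3]=R.from_quat(s["eef_rot"]).as_matrix();M[:3,3]=s["tool_pos"]
print((np.linalg.inv(M)@cam("wrist")[2]).round(3), cam("wrist")[0][0,0])
plan([0.42,0.30,0.25]); 
E
```

```text
[[ 0.    -0.962 -0.274  0.07 ]
 [ 1.     0.    -0.    -0.   ]
 [ 0.    -0.274  0.962 -0.171]
 [ 0.     0.     0.     1.   ]] 378.2319037483463
t 0.1 tcp [0.207  0.5891 0.2127] yaw 70.6 q7 -0.22 row [-0.9891 -0.6741 -0.1231] 0.0 F [-0.2  0.1 -0.3] op 1.0
```

Call:
send_rows(rows="-0.985 -0.67 -0.12 0;-0.985 -0.67 -0.12 0;-0.985 -0.67 -0.12 0;-0.985 -0.67 -0.12 0;-0.985 -0.67 -0.12 0;-0.985 -0.67 -0.12 0;-0.985 -0.67 -0.12 0;-0.985 -0.67 -0.12 0;-0.985 -0.67 -0.12 0;-0.985 -0.67 -0.12 0", jaw=-1)

```text
clock: 0.93
tool_pos: [0.4238, 0.2952, 0.2495]
eef_rot: [0.174, 0.985, -0.002, 0.002]
contact_force: [0.1, -0.1, -0.7]
opening: 1.003
finger_force: 0.0
```

```bash
cat > look.py <<'E'
from h import *
def blank(n,c,im,d,near,z=0.026):
    P=cloud(d,c); h=cv2.cvtColor(im,cv2.COLOR_RGB2HSV).astype(int)
    m=((d>0)&(abs(P[...,2]-z)<0.007)&(np.hypot(P[...,0]-near[0],P[...,1]-near[1])<0.07)&(h[...,0]<35)&(h[...,1]>70))
    m=cv2.morphologyEx(m.astype(np.uint8),cv2.MORPH_OPEN,np.ones((3,3)))
    q=P[m>0][:,:2]; (cx,cy),(w,hh),a=cv2.minAreaRect((q*1000).astype(np.float32))
    if w<hh: a+=90
    print(n,"blank centre",cx/1000,cy/1000,"size",w,hh,"long axis yaw",a%180,"z",np.median(P[m>0][:,2]))
E
python3 - <<'E'
from look import *
import time
c=cam("wrist"); im,d=eyes.snapshot("wrist"); save("w1",im); np.savez("w1",im=im,d=d)
blank("wrist",c,im,d,(0.485,0.285))
for n in("scene","side"):
    f=np.load(n+"0.npz"); blank(n,cam(n),f["im"],f["d"],(0.485,0.285))
plan([0.485,0.285,0.2])
E
```

```text
wrist blank centre 0.48489492797851563 0.2848914489746094 size 39.694297790527344 75.15869140625 long axis yaw 145.38064193725586 z 0.025152620220798283
scene blank centre 0.4834588012695312 0.28578848266601564 size 40.24834060668945 74.08274841308594 long axis yaw 144.9666862487793 z 0.024097923627716844
side blank centre 0.48600149536132814 0.2818874206542969 size 48.875816345214844 70.53650665283203 long axis yaw 158.60867309570312 z 0.025857157467660152
t 0.98 tcp [0.4214 0.2988 0.2493] yaw 70.2 q7 0.35 row [-0.2148  0.0287  0.1646] 0.0 F [-0.4  0.3  0.1] op 0.998
```

View pics/w1.png

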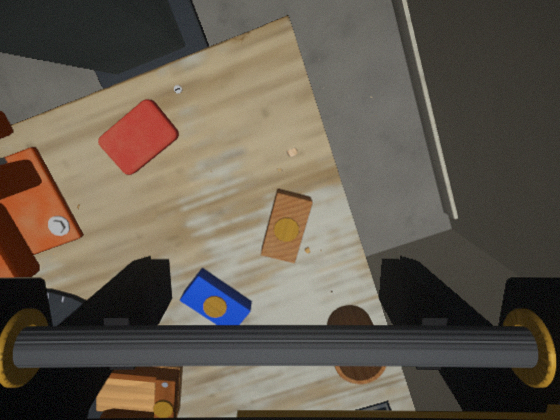

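The wrist view shows the round-tag blank at (286,226), the blue look-alike at (215,300), the vice on the left and the round sign at (163,410). Next I'll look at the dial from above.

```bash
python3 - <<'E'
from h import *
plan([0.57,-0.07,0.30])
f=np.load("scene0.npz"); P=cloud(f["d"],cam("scene"))
for nm,(x0,x1,y0,y1) in {"glue":(.47,.6,.0,.11),"vice":(.25,.47,-.12,.1)}.items():
    m=(P[...,0]>x0)&(P[...,0]<x1)&(P[...,1]>y0)&(P[...,1]<y1)&(P[...,2]>.05)&(P[...,2]<.2); q=P[m]
    print(nm,len(q),q.min(0).round(3),q.max(0).round(3),np.median(q,0).round(3))
E
```

```text
t 0.98 tcp [0.4214 0.2988 0.2493] yaw 70.2 q7 0.35 row [-0.8818 -0.9897 -0.1666] 0.0 F [-0.4  0.3  0.1] op 0.998
glue 198 [0.487 0.055 0.05 ] [0.518 0.089 0.093] [0.497 0.076 0.068]
vice 2580 [ 0.25  -0.096  0.05 ] [0.438 0.058 0.084] [ 0.296 -0.008  0.075]
```

Call:
send_rows(rows="-0.88 -0.98 -0.17 0;-0.88 -0.98 -0.17 0;-0.88 -0.98 -0.17 0;-0.88 -0.98 -0.17 0;-0.88 -0.98 -0.17 0;-0.88 -0.98 -0.17 0;-0.88 -0.98 -0.17 0;-0.88 -0.98 -0.17 0;-0.88 -0.98 -0.17 0;-0.88 -0.98 -0.17 0")

```text
clock: 1.82
tool_pos: [0.5723, -0.0665, 0.3005]
eef_rot: [0.17, 0.986, -0.001, 0.001]
contact_force: [0.8, 0.0, -0.1]
opening: 1.0
finger_force: 0.0
```

Call:
send_rows(rows="0 0 0 0;0 0 0 0;0 0 0 0")

```text
clock: 2.07
tool_pos: [0.5706, -0.0598, 0.2999]
eef_rot: [0.166, 0.986, 0.001, -0.001]
contact_force: [-0.9, 0.0, -0.2]
opening: 1.003
finger_force: 0.0
```

```bash
python3 - <<'E'
from h import *
c=cam("wrist"); im,d=eyes.snapshot("wrist"); save("w2",im); np.savez("w2",im=im,d=d,T=c[2]); plan([0.57,-0.07,0.30])
P=cloud(d,c); V=im.max(2).astype(int)
m=(d>0)&(V<60)&(P[...,2]>.052)&(P[...,2]<.066)&(np.hypot(P[...,0]-.57,P[...,1]+.07)<.13)
q=P[m]; print("handle top",len(q),cv2.minAreaRect((q[:,:2]*1000).astype(np.float32)),np.median(q,0))
# disc top
m=(d>0)&(V>150)&(abs(P[...,2]-.02)<.004)&(np.hypot(P[...,0]-.57,P[...,1]+.07)<.075)
print("disc",len(P[m]),cv2.minEnclosingCircle((P[m][:,:2]*1000).astype(np.float32)))
h=cv2.cvtColor(im,cv2.COLOR_RGB2HSV).astype(int)
m=(h[...,0]>20)&(h[...,0]<32)&(h[...,1]>130)&(h[...,2]>80)&(abs(P[...,2]-.045)<.006)&(np.hypot(P[...,0]-.57,P[...,1]+.07)<.2)
k,l,st,ce=cv2.connectedComponentsWithStats(m.astype(np.uint8))
for i in range(1,k):
    if st[i,4]>20: print("brass",ce[i],st[i],ray([ce[i]],.045,c))
E
```

```text
t 2.12 tcp [ 0.5705 -0.0596  0.3   ] yaw 70.9 q7 1.13 row [-0.0099 -0.0334  0.0001] 0.0 F [ 0.6  0.6 -0.6] op 0.996
handle top 503 ((503.22601318359375, -136.13526916503906), (35.74766540527344, 16.211891174316406), 42.60191345214844) [ 0.50290263 -0.13560135  0.05853481]
disc 8367 ((570.0117797851562, -70.00521087646484), 74.96285247802734)
```

View pics/w2.png

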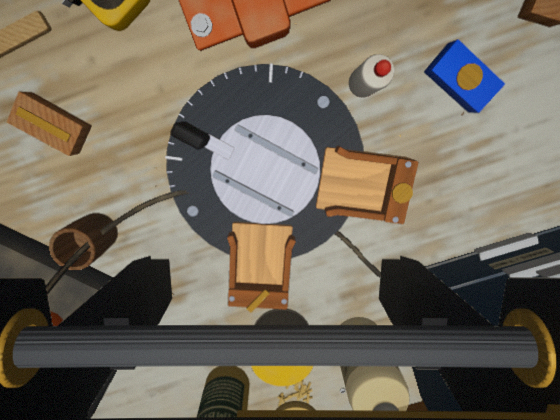

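The top view shows the handle at (188,133), the disc centre at about (265,168), the round sign at (403,193), its index line at (174,158), the glue cap at (382,68) and cup_b with wires at (90,240).

```bash
python3 - <<'E'
from h import *
f=np.load("w2.npz"); im,d=f["im"],f["d"]; K,D,_=cam("wrist"); c=(K,D,f["T"])
sub=im[150:240,375:430]; h=cv2.cvtColor(im,cv2.COLOR_RGB2HSV).astype(int)
print(h[193,403],h[193,385])
m=np.zeros(h.shape[:2],np.uint8); b=(h[...,0]>=19)&(h[...,0]<34)&(h[...,1]>140); m[180:207,390:417]=b[180:207,390:417]
ce=cv2.moments(m,True); s=ray([[ce["m10"]/ce["m00"],ce["m01"]/ce["m00"]]],.045,c)[0]; print("sign",ce["m00"],s)
w=np.zeros_like(m); ok=(h[...,1]<50)&(h[...,2]>120); w[105:232,200:330]=ok[105:232,200:330]
k,l,st,cc=cv2.connectedComponentsWithStats(w); i=1+st[1:,4].argmax()
ct=max(cv2.findContours((l==i).astype(np.uint8),cv2.RETR_EXTERNAL,cv2.CHAIN_APPROX_NONE)[0],key=len)
hull=cv2.convexHull(ct).reshape(-1,2); q=ray(hull,.02,c)[:,:2]
cen=np.array([.572,-.072])
for _ in range(5):  # algebraic circle fit with outlier rejection (bay, neck)
    r=np.hypot(*(q-cen).T); k=abs(r-.066)<.004; A=np.c_[2*q[k],np.ones(k.sum())]; x=np.linalg.lstsq(A,(q[k]**2).sum(1),rcond=None)[0]; cen=x[:2]
print("disc",cen,np.sqrt(x[2]+cen@cen),k.sum(),len(q))
hd=np.array([.5032,-.1361])
print("handle dir",np.degrees(np.arctan2(*(cen-hd)[::-1])),np.hypot(*(cen-hd)),"sign dir",np.degrees(np.arctan2(*(s[:2]-cen)[::-1])),np.hypot(*(s[:2]-cen)))
L=ray([[174,158],[271,73]],.010,c)[:,:2]; print("lines",L,np.degrees(np.arctan2(*(cen-L).T[::-1])))
g=ray([[382,68]],.095,c); print("glue",g)
E
```

```text
[ 20 178 166] [ 15 149  91]
sign 309.0 [0.64351074 0.06959486 0.045     ]
disc [ 0.5718617  -0.07314664] 0.06577418863441124 40 43
handle dir 42.516551006137476 0.09315339517375261 sign dir 63.345655598554 0.1597144988998618
lines [[ 0.522057   -0.17274488]
 [ 0.46923115 -0.02942187]] [ 63.43238015 -23.07596956]
glue [[0.50566605 0.06775187 0.095     ]]
```

```bash
python3 - <<'E'
from h import *
f=np.load("w2.npz"); K,D,_=cam("wrist"); P=cloud(f["d"],(K,D,f["T"]))
for u,v in [(60,268),(110,222),(130,212),(165,197),(350,243),(365,260)]:
    w=P[v-6:v+7,u-6:u+7,2]; print((u,v),w.max().round(3),np.median(w).round(3))
plan([0.478,-0.109,0.12],53)
E
```

```text
(60, 268) 0.471 0.07
(110, 222) 0.041 0.02
(130, 212) 0.031 0.023
(165, 197) 0.018 0.002
(350, 243) 0.009 0.002
(365, 260) 0.471 0.002
t 2.12 tcp [ 0.5705 -0.0596  0.3   ] yaw 70.9 q7 1.13 row [ 0.2363 -0.2575  0.6002] 0.0497 F [ 0.6  0.6 -0.6] op 0.996
```

Call:
send_rows(rows="0.236 -0.257 0.3 0.05;0.236 -0.257 0.3 0.05;0.236 -0.257 0.3 0.05;0.236 -0.257 0.6 0.05;0.236 -0.257 0.6 0.05;0.236 -0.257 0.6 0.05;0.236 -0.257 0.6 0.05;0.236 -0.257 0.6 0.05;0.236 -0.257 0.6 0.05;0.236 -0.257 0.6 0.05", jaw=1, force=20)

```text
clock: 2.95
tool_pos: [0.4803, -0.1114, 0.122]
eef_rot: [0.32, 0.948, 0.001, 0.002]
contact_force: [-0.3, 1.3, 0.0]
opening: 0.262
finger_force: 0.0
```

```bash
python3 - <<'E'
from h import *
plan([0.478,-0.109,0.04],53)
E
```

```text
t 2.95 tcp [ 0.4803 -0.1114  0.122 ] yaw 52.7 q7 0.89 row [0.0116 0.0011 0.2732] -0.0008 F [-0.3  1.3  0. ] op 0.262
```

Call:
send_rows(rows="0.005 0 0 0;0.005 0 0.1 0;0.005 0 0.2 0;0.005 0 0.268 0;0.005 0 0.268 0;0.005 0 0.268 0;0.005 0 0.268 0;0.005 0 0.268 0")

```text
clock: 3.62
tool_pos: [0.4786, -0.1113, 0.0416]
eef_rot: [0.32, 0.947, 0.0, 0.001]
contact_force: [-0.9, -0.1, 0.6]
opening: 0.006
finger_force: 0.0
```

```bash
python3 - <<'E'
from h import *
plan([0.499,-0.132,0.04],53)
plan([0.512,-0.148,0.04],53)
E
```

```text
t 3.62 tcp [ 0.4786 -0.1113  0.0416] yaw 52.6 q7 0.86 row [-0.0959 -0.0135  0.0054] -0.001 F [-0.9 -0.1  0.6] op 0.006
t 3.62 tcp [ 0.4786 -0.1113  0.0416] yaw 52.6 q7 0.86 row [-0.1627 -0.0296  0.0056] -0.001 F [-0.9 -0.1  0.6] op 0.006
```

Call:
send_rows(rows="-0.02 -0.002 0 0;-0.04 -0.004 0 0;-0.06 -0.007 0 0;-0.075 -0.01 0 0;-0.09 -0.013 0 0;-0.105 -0.016 0 0;-0.12 -0.02 0 0;-0.135 -0.023 0 0;-0.145 -0.025 0 0;-0.145 -0.025 0 0")

```text
clock: 4.45
tool_pos: [0.508, -0.1442, 0.0399]
eef_rot: [0.321, 0.947, -0.0, 0.0]
contact_force: [0.1, 0.1, 0.3]
opening: 0.008
finger_force: 0.0
```

```bash
cat >> look.py <<'E'
CEN=np.array([.572,-.073])
def handle():
    for n in("scene","side"):
        c=cam(n); im,d=eyes.snapshot(n); P=cloud(d,c); V=im.max(2).astype(int)
        m=(d>0)&(V<60)&(abs(P[...,2]-.045)<.016)&(np.hypot(P[...,0]-.517,P[...,1]+.148)<.06)
        # nearly-grey, very dark: handle
        k,l,st,ce=cv2.connectedComponentsWithStats(m.astype(np.uint8)); 
        if k<2: print(n,"none"); continue
        i=1+st[1:,4].argmax(); top=(l==i)&(P[...,2]>.055); q=P[l==i]
        w=P[top].mean(0) if top.any() else q.mean(0); t=q.mean(0)
        print(n,st[i,4],"all",t.round(4),"dir",np.degrees(np.arctan2(*(CEN-t[:2])[::-1])).round(2),"top",top.sum(),w.round(4),"dir",np.degrees(np.arctan2(*(CEN-w[:2])[::-1])).round(2))
        save(f"h_{n}_{sensors.get_state()['clock']:.1f}",im)
E
python3 - <<'E'
from look import *
plan([0.5146,-0.1494,0.04],53); handle()
E
```

```text
t 4.45 tcp [ 0.508  -0.1442  0.0399] yaw 52.6 q7 0.91 row [-0.028  -0.0005 -0.0002] -0.0011 F [0.1 0.1 0.3] op 0.008
scene 139 all [ 0.4975 -0.1298  0.0445] dir 37.33 top 20 [ 0.4968 -0.132   0.0571] dir 38.1
side 130 all [ 0.5011 -0.1451  0.0455] dir 45.5 top 29 [ 0.5002 -0.1442  0.0578] dir 44.75
```

```bash
python3 - <<'E'
from look import *
plan([0.5146,-0.1494,0.04],53)
o=[]
for n in("scene","side"):
    im,d=eyes.snapshot(n); x,y=(268,160) if n=="scene" else (225,185)
    o.append(cv2.resize(im[y:y+90,x:x+90],(400,400),interpolation=cv2.INTER_CUBIC)); print(proj([sensors.get_state()["tool_pos"]],cam(n)))
save("push1",np.hstack(o))
E
```

```text
t 4.55 tcp [ 0.5073 -0.1434  0.0399] yaw 52.6 q7 0.91 row [-0.0314 -0.0012 -0.0003] -0.001 F [ 0.4 -0.3 -0.4] op 0.005
[[333.56022674 201.31928363]]
[[275.10612502 238.36947404]]
```

View pics/push1.png

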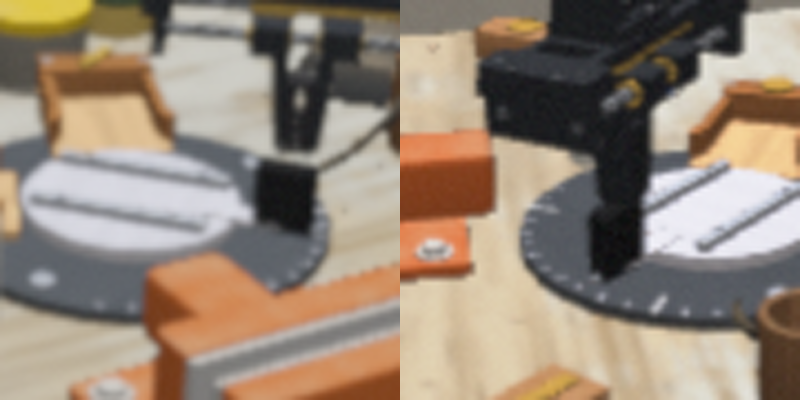

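The crop shows the fingertips ending just above the handle top, at about (335,194) in scene. They should have been 19 mm below it. I'll check the tip height by depth.

```bash
python3 - <<'E'
from look import *
for n in("scene","side","wrist"):
    c=cam(n); im,d=eyes.snapshot(n); P=cloud(d,c); V=im.max(2).astype(int)
    m=(d>0)&(V<70)&(P[...,2]>.03)&(P[...,2]<.12)&(np.hypot(P[...,0]-.507,P[...,1]+.143)<.05)
    q=P[m]; print(n,len(q))
    for z0 in np.arange(.03,.12,.01):
        k=(q[:,2]>=z0)&(q[:,2]<z0+.01)
        if k.sum()>2: print(round(z0,3),k.sum(),q[k].mean(0).round(3),q[k].min(0).round(3),q[k].max(0).round(3))
save("w3",eyes.snapshot("wrist")[0])
plan([0.5146,-0.1494,0.04],53); print(sensors.get_state()["q"])
E
```

```text
scene 314
0.03 49 [ 0.497 -0.13   0.035] [ 0.483 -0.144  0.03 ] [ 0.51  -0.116  0.04 ]
0.04 51 [ 0.498 -0.129  0.045] [ 0.487 -0.143  0.041] [ 0.512 -0.116  0.05 ]
0.05 44 [ 0.498 -0.131  0.055] [ 0.485 -0.144  0.05 ] [ 0.514 -0.118  0.059]
0.06 6 [ 0.503 -0.137  0.068] [ 0.501 -0.14   0.067] [ 0.505 -0.134  0.07 ]
0.07 29 [ 0.501 -0.136  0.075] [ 0.491 -0.145  0.07 ] [ 0.508 -0.127  0.08 ]
0.08 37 [ 0.5   -0.137  0.085] [ 0.49  -0.145  0.08 ] [ 0.507 -0.125  0.09 ]
0.09 31 [ 0.5   -0.136  0.095] [ 0.489 -0.147  0.09 ] [ 0.507 -0.125  0.1  ]
0.1 39 [ 0.5   -0.137  0.106] [ 0.489 -0.148  0.1  ] [ 0.511 -0.124  0.11 ]
0.11 28 [ 0.498 -0.138  0.114] [ 0.487 -0.153  0.11 ] [ 0.509 -0.123  0.119]
side 341
0.03 40 [ 0.502 -0.145  0.035] [ 0.488 -0.154  0.03 ] [ 0.516 -0.134  0.04 ]
0.04 38 [ 0.501 -0.145  0.045] [ 0.489 -0.153  0.04 ] [ 0.516 -0.133  0.049]
0.05 50 [ 0.501 -0.144  0.055] [ 0.489 -0.155  0.05 ] [ 0.519 -0.131  0.06 ]
0.06 14 [ 0.505 -0.15   0.067] [ 0.495 -0.158  0.06 ] [ 0.518 -0.141  0.07 ]
0.07 40 [ 0.506 -0.152  0.076] [ 0.492 -0.161  0.071] [ 0.521 -0.141  0.08 ]
0.08 
[... 511 characters left out ...]
 0.05 ] [ 0.52 -0.12  0.06]
0.06 284 [ 0.5   -0.137  0.067] [ 0.489 -0.147  0.06 ] [ 0.515 -0.124  0.07 ]
0.07 803 [ 0.499 -0.138  0.075] [ 0.49  -0.149  0.07 ] [ 0.508 -0.126  0.08 ]
0.08 1030 [ 0.5   -0.138  0.085] [ 0.49  -0.149  0.08 ] [ 0.509 -0.125  0.09 ]
0.09 848 [ 0.5   -0.138  0.095] [ 0.492 -0.147  0.09 ] [ 0.507 -0.128  0.1  ]
0.1 1158 [ 0.501 -0.138  0.106] [ 0.492 -0.155  0.1  ] [ 0.519 -0.128  0.11 ]
0.11 549 [ 0.504 -0.141  0.112] [ 0.493 -0.156  0.11 ] [ 0.52 -0.13  0.12]
t 4.85 tcp [ 0.5073 -0.1432  0.04  ] yaw 52.7 q7 0.91 row [-0.0318 -0.0017  0.    ] -0.0009 F [-0.6  0.3 -0.6] op 0.005
[ 0.23808403  0.84511689 -0.08376386  1.98838499  0.20226685  0.31608249
  0.90907932]
```

View pics/w3.png

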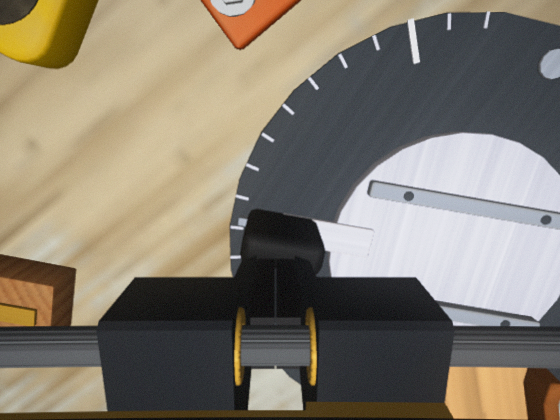

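The tips sit at z≈0.066 while the reported TCP z is 0.040, and all three cameras agree. I'll check whether this offset was there from the start.

```bash
python3 - <<'E'
from look import *
for n in("scene","side"):
    f=np.load(n+"0.npz"); c=cam(n); P=cloud(f["d"],c); V=f["im"].max(2)
    m=(f["d"]>0)&(V<70)&(np.hypot(P[...,0]-.207,P[...,1]-.589)<.08)&(P[...,2]>.15)&(P[...,2]<.4)
    q=P[m]; z=np.sort(q[:,2]); print(n,len(q),"lowest",z[:5].round(3), "tip xy",q[q[:,2]<z[0]+.03].mean(0).round(3))
s=sensors.get_state();M=np.eye(4);M[:3,:3]=R.from_quat(s["eef_rot"]).as_matrix();M[:3,3]=s["tool_pos"]
print((np.linalg.inv(M)@cam("wrist")[2]).round(3)[:3,3])
E
```

```text
scene 2313 lowest [0.238 0.238 0.239 0.239 0.239] tip xy [0.182 0.541 0.254]
side 559 lowest [0.241 0.241 0.241 0.241 0.242] tip xy [0.209 0.585 0.256]
[ 0.07  -0.    -0.171]
```

```bash
python3 - <<'E'
from look import *
s=sensors.get_state(); M=R.from_quat(s["eef_rot"]).as_matrix(); Q=[]
for n in("scene","side"):
    c=cam(n); im,d=eyes.snapshot(n); P=cloud(d,c); Q.append(P[(d>0)&(im.max(2)<75)])
q=(np.vstack(Q)-s["tool_pos"])@M; q=q[(abs(q[:,0])<.06)&(abs(q[:,1])<.11)]
for z in np.arange(-.03,-.13,-.008):
    k=(q[:,2]<=z)&(q[:,2]>z-.008)
    if k.any(): print(round(z,3),k.sum(),"x",q[k,0].min().round(3),q[k,0].max().round(3),"y",np.percentile(q[k,1],[1,10,90,99]).round(3))
plan([0.476,-0.109,0.013],53)
E
```

```text
-0.03 55 x -0.012 0.013 y [-0.015 -0.013  0.008  0.012]
-0.038 64 x -0.012 0.014 y [-0.015 -0.014  0.01   0.013]
-0.046 71 x -0.013 0.015 y [-0.016 -0.015  0.011  0.014]
-0.054 53 x -0.012 0.013 y [-0.016 -0.015  0.011  0.014]
-0.062 67 x -0.012 0.015 y [-0.018 -0.016  0.009  0.013]
-0.07 50 x -0.012 0.016 y [-0.019 -0.017  0.012  0.015]
-0.078 25 x -0.013 0.014 y [-0.024 -0.018  0.007  0.015]
-0.086 53 x -0.035 0.036 y [-0.086 -0.085 -0.017  0.079]
-0.094 209 x -0.036 0.039 y [-0.086 -0.085  0.079  0.082]
-0.102 243 x -0.036 0.038 y [-0.087 -0.085  0.079  0.083]
-0.11 232 x -0.036 0.038 y [-0.092 -0.09   0.08   0.087]
-0.118 274 x -0.036 0.038 y [-0.093 -0.091  0.078  0.091]
-0.126 856 x -0.036 0.038 y [-0.093 -0.088  0.078  0.092]
t 4.95 tcp [ 0.5074 -0.1433  0.04  ] yaw 52.7 q7 0.91 row [0.1526 0.0275 0.09  ] -0.0009 F [-1.   0.3 -0.7] op 0.003
```

Constant: the real tips are 26.5 mm behind the reported TCP, and the body is 64 mm above the tips. I'll add this to the planner and redo the approach.

Call:
send_rows(rows="0.15 0.028 0 0;0.15 0.028 0 0;0.15 0.028 0 0;0.15 0.028 0.05 0;0.15 0.028 0.09 0;0.15 0.028 0.09 0;0.15 0.028 0.09 0;0.15 0.028 0.09 0")

```text
clock: 5.62
tool_pos: [0.4774, -0.11, 0.0133]
eef_rot: [0.321, 0.947, -0.0, 0.001]
contact_force: [0.2, 0.1, -0.1]
opening: 0.005
finger_force: 0.0
```

```bash
sed -i 's|d=M.T@(np.array(p)-s\["tool_pos"\])/0.3|p=np.array(p)-[0,0,.0265]; d=M.T@(p-s["tool_pos"])/0.3  # z given = true tip height|' h.py; python3 - <<'E'
from h import *
plan([0.508,-0.144,0.04],53)
E
```

```text
t 5.62 tcp [ 0.4774 -0.11    0.0133] yaw 52.6 q7 0.85 row [-0.1497 -0.0281 -0.0004] -0.0011 F [ 0.2  0.1 -0.1] op 0.005
```

Call:
send_rows(rows="-0.02 -0.002 0 0;-0.04 -0.004 0 0;-0.06 -0.007 0 0;-0.075 -0.01 0 0;-0.09 -0.013 0 0;-0.105 -0.016 0 0;-0.12 -0.02 0 0;-0.135 -0.023 0 0;-0.14 -0.025 0 0;-0.14 -0.025 0 0")

```text
clock: 6.45
tool_pos: [0.5058, -0.1413, 0.0128]
eef_rot: [0.32, 0.947, 0.0, 0.0]
contact_force: [-1.4, 2.0, 0.1]
opening: 0.004
finger_force: 0.8
```

```bash
cat >> look.py <<'E'
def fences():
    "dial angle from white disc neck/handle top in the wrist view plus handle in fixed views"
    c=cam("wrist"); im,d=eyes.snapshot("wrist"); P=cloud(d,c); V=im.max(2).astype(int)
    m=(d>0)&(V<70)&(P[...,2]>.053)&(P[...,2]<.063)&(np.hypot(P[...,0]-.517,P[...,1]+.148)<.05)
    k,l,st,ce=cv2.connectedComponentsWithStats(m.astype(np.uint8))
    if k>1:
        q=P[l==1+st[1:,4].argmax()]; r=cv2.minAreaRect((q[:,:2]*1000).astype(np.float32)); w=np.array(r[0])/1000
        print("wrist handle top",r,"dir",np.degrees(np.arctan2(*(CEN-w)[::-1])))
    save(f"wh_{sensors.get_state()['clock']:.1f}",im)
E
python3 - <<'E'
from look import *
plan([0.5115,-0.1478,0.04],53); handle(); fences()
E
```

```text
t 6.45 tcp [ 0.5058 -0.1413  0.0128] yaw 52.6 q7 0.89 row [-0.0282 -0.0058 -0.0022] -0.001 F [-1.4  2.   0.1] op 0.004
scene 110 all [ 0.5031 -0.1346  0.0483] dir 41.77 top 29 [ 0.503  -0.1349  0.0579] dir 41.88
side 187 all [ 0.5137 -0.1583  0.0492] dir 55.68 top 70 [ 0.5146 -0.1542  0.0581] dir 54.75
wrist handle top ((496.6813049316406, -141.3044891357422), (18.76059913635254, 8.670829772949219), 14.573841094970703) dir 42.20403538749531
```

Call:
send_rows(rows="-0.008 -0.001 0 0;-0.014 -0.003 0 0;-0.02 -0.004 0 0;-0.022 -0.005 0 0;-0.022 -0.005 0 0;0.01 0.02 0 0;0.04 0.04 0 0;0.04 0.04 -0.1 0;0.04 0.04 -0.2 0;0.04 0.04 -0.3 0")

```text
clock: 7.43
tool_pos: [0.5031, -0.1232, 0.1038]
eef_rot: [0.32, 0.947, -0.0, -0.0]
contact_force: [0.7, -0.2, 0.1]
opening: 0.006
finger_force: 0.0
```

```bash
python3 - <<'E'
from look import *
plan([0.5115,-0.1478,0.04],53); plan([0.535,-0.11,0.25],53); handle()
E
```

```text
t 7.43 tcp [ 0.5031 -0.1232  0.1038] yaw 52.7 q7 0.89 row [-0.0721 -0.0481  0.301 ] -0.0008 F [ 0.7 -0.2  0.1] op 0.006
t 7.43 tcp [ 0.5031 -0.1232  0.1038] yaw 52.7 q7 0.89 row [-0.0579  0.0993 -0.399 ] -0.0008 F [ 0.7 -0.2  0.1] op 0.006
scene 126 all [ 0.5226 -0.1495  0.0447] dir 57.17 top 20 [ 0.5239 -0.1494  0.057 ] dir 57.82
side 107 all [ 0.5262 -0.1666  0.0468] dir 63.95 top 33 [ 0.5283 -0.1621  0.0582] dir 63.84
```

Call:
send_rows(rows="-0.058 0.1 -0.4 0;-0.058 0.1 -0.4 0;-0.058 0.1 -0.4 0;-0.058 0.1 -0.4 0;-0.058 0.1 -0.4 0;-0.058 0.1 -0.4 0;-0.058 0.1 -0.4 0;-0.058 0.1 -0.4 0")

```text
clock: 8.2
tool_pos: [0.5338, -0.1108, 0.2212]
eef_rot: [0.32, 0.947, -0.0, -0.002]
contact_force: [0.9, 0.3, -0.2]
opening: 0.007
finger_force: 0.0
```

```bash
cat >> look.py <<'E'
def dial(show=None):
    c=cam("wrist"); im,d=eyes.snapshot("wrist"); P=cloud(d,c); V=im.max(2).astype(int)
    m=(d>0)&(V<70)&(P[...,2]>.053)&(P[...,2]<.064)&(np.hypot(P[...,0]-.53,P[...,1]+.157)<.05)
    q=P[m]; r=cv2.minAreaRect((q[:,:2]*1000).astype(np.float32)); w=np.array(r[0])/1000
    print("handle top",r,"dir",np.degrees(np.arctan2(*(CEN-w)[::-1])).round(2),"want 63.4")
    # fences: grey strips on the disc, at z 28
    if show: save(show,im)
    print("index line px (102,122)",proj([np.r_[CEN-r_*np.array([np.cos(np.radians(63.4)),np.sin(np.radians(63.4))]),.01] for r_ in(.102,.122)],c).round(0).tolist(), "nib px",[])
E
python3 - <<'E'
from look import *
dial("w4"); plan([0.485,0.285,0.1],145.4)
E
```

```text
handle top ((528.5350952148438, -154.9188690185547), (36.39018630981445, 16.549291610717773), 61.49983596801758) dir 62.05 want 63.4
index line px (102,122) [[231.0, 202.0], [212.0, 206.0]] nib px []
t 8.25 tcp [ 0.5341 -0.1109  0.2214] yaw 52.6 q7 0.92 row [0.9297 0.9502 0.494 ] 0.2423 F [-0.5 -0.9 -0.1] op -0.0
```

View pics/w4.png

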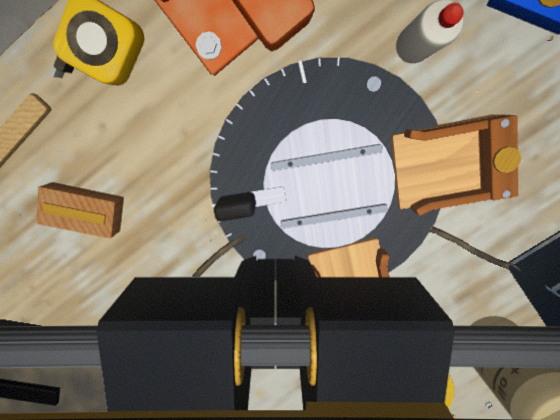

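The dial is at ≈62° and the line is at 63.4°, so it is well within tolerance. Now fetch the blank, gripped lengthwise.

Call:
send_rows(rows="0.93 0.95 0.2 -0.257;0.93 0.95 0.2 -0.257;0.93 0.95 0.2 -0.257;0.93 0.95 0.2 -0.257;0.93 0.95 0.2 -0.257;0.93 0.95 0.2 -0.257;0.93 0.95 0.2 -0.257;0.93 0.95 0.2 -0.257;0.93 0.95 0.2 -0.257;0.93 0.95 0.2 -0.257", jaw=-1)

```text
clock: 9.08
tool_pos: [0.4845, 0.2895, 0.1619]
eef_rot: [-0.299, 0.954, 0.001, -0.001]
contact_force: [0.0, 0.3, 0.1]
opening: 0.739
finger_force: 0.0
```

```bash
python3 - <<'E'
from look import *
plan([0.485,0.285,0.08],145.4)
E
```

```text
t 9.08 tcp [0.4845 0.2895 0.1619] yaw 124.8 q7 1.15 row [ 0.0071 -0.0143  0.3611] -0.0571 F [0.  0.3 0.1] op 0.739
```

Call:
send_rows(rows="0.007 -0.012 0.2 -0.057;0.007 -0.012 0.25 -0.057;0.007 -0.012 0.3 -0.057;0.007 -0.012 0.36 -0.057;0.007 -0.012 0.36 -0.057;0.007 -0.012 0.36 -0.057;0.007 -0.012 0.36 -0.057;0.007 -0.012 0.36 -0.057")

```text
clock: 9.75
tool_pos: [0.4874, 0.2814, 0.0561]
eef_rot: [-0.46, 0.888, 0.0, 0.001]
contact_force: [-0.7, -0.2, 1.2]
opening: 1.002
finger_force: 0.0
```

```bash
python3 - <<'E'
from look import *
c=cam("wrist"); im,d=eyes.snapshot("wrist"); save("w5",im); blank("w",c,im,d,(.485,.285)); plan([0.485,0.285,0.006],145.4)
E
```

```text
w blank centre 0.4851805114746094 0.28398995971679686 size 40.4295768737793 75.68707275390625 long axis yaw 145.38466262817383 z 0.025130547026258124
t 9.8 tcp [0.4875 0.2813 0.0562] yaw 144.8 q7 1.31 row [-0.0047  0.014   0.2556] -0.0018 F [ 0.3  0.2 -0.1] op 1.0
```

Call:
send_rows(rows="-0.003 0.013 0 -0.002;-0.003 0.013 0 -0.002;-0.003 0.013 0.08 -0.002;-0.003 0.013 0.16 -0.002;-0.003 0.013 0.22 -0.002;-0.003 0.013 0.248 -0.002;-0.003 0.013 0.248 -0.002;-0.003 0.013 0.248 -0.002")

```text
clock: 10.47
tool_pos: [0.4842, 0.2842, -0.019]
eef_rot: [-0.466, 0.885, 0.0, 0.0]
contact_force: [0.3, 0.6, 0.5]
opening: 1.001
finger_force: 0.0
```

Call:
send_rows(rows="0 0 0 0;0 0 0 0;0 0 0 0;0 0 0 0;0 0 0 0;0 0 0 0", jaw=1, force=25)

```text
clock: 10.97
tool_pos: [0.4849, 0.2844, -0.0183]
eef_rot: [-0.466, 0.885, 0.0, 0.001]
contact_force: [-0.3, -0.3, 6.6]
opening: 0.848
finger_force: 25.0
```

```bash
python3 - <<'E'
from look import *
plan([0.485,0.285,0.12],145.4); print(sensors.get_state()["finger_force"])
E
```

```text
t 10.97 tcp [ 0.4849  0.2844 -0.0183] yaw 145.5 q7 1.23 row [-0.0027  0.0005 -0.3725] 0.0003 F [-0.3 -0.3  6.6] op 0.848
25.000463747419417
```

Call:
send_rows(rows="0 0 -0.1 0;0 0 -0.2 0;0 0 -0.3 0;0 0 -0.4 0;0 0 -0.45 0;0 0 -0.45 0;0 0 -0.45 0")

```text
clock: 11.55
tool_pos: [0.4845, 0.2836, 0.116]
eef_rot: [-0.465, 0.885, -0.0, 0.001]
contact_force: [-0.2, -0.9, -1.8]
opening: 0.849
finger_force: 25.0
```

```bash
python3 - <<'E'
from look import *
plan([0.5767,-0.0642,0.14],62)
E
```

```text
t 11.55 tcp [0.4845 0.2836 0.116 ] yaw 145.5 q7 1.38 row [ 0.7811 -0.9103  0.008 ] 0.2319 F [-0.2 -0.9 -1.8] op 0.849
```

Call:
send_rows(rows="0.78 -0.91 0 0.232;0.78 -0.91 0 0.232;0.78 -0.91 0 0.232;0.78 -0.91 0 0.232;0.78 -0.91 0 0.232;0.78 -0.91 0 0.232;0.78 -0.91 0 0.232;0.78 -0.91 0 0.232;0.78 -0.91 0 0.232;0.78 -0.91 0 0.232")

```text
clock: 12.38
tool_pos: [0.576, -0.0739, 0.1133]
eef_rot: [0.149, 0.989, -0.004, -0.001]
contact_force: [-0.4, 0.2, -0.8]
opening: 0.849
finger_force: 25.0
```

```bash
python3 - <<'E'
from look import *
plan([0.5767,-0.0642,0.10],62)
E
```

```text
t 12.38 tcp [ 0.576  -0.0739  0.1133] yaw 72.9 q7 1.05 row [0.0073 0.0325 0.1323] 0.0302 F [-0.4  0.2 -0.8] op 0.849
```

Call:
send_rows(rows="0.003 0.01 0.13 0.03;0.003 0.01 0.13 0.03;0.003 0.01 0.13 0.03;0.003 0.01 0.13 0.03;0.003 0.01 0.13 0.03;0.003 0.01 0.13 0.03;0.003 0.01 0.13 0.03")

```text
clock: 12.97
tool_pos: [0.5771, -0.0606, 0.0772]
eef_rot: [0.232, 0.973, 0.0, 0.001]
contact_force: [0.1, -0.4, -0.6]
opening: 0.85
finger_force: 25.0
```

```bash
cat >> look.py <<'E'
def bl(near,zz,show=None):
    for n in("scene","side","wrist"):
        c=cam(n); im,d=eyes.snapshot(n); blank(n,c,im,d,near,zz)
        if show: save(f"{show}_{n}",im)
E
python3 - <<'E'
from look import *
plan([0.5767,-0.0642,0.03],62); dial(); plan([0.5767,-0.0642,0.03],62); z=sensors.get_state()["tool_pos"][2]+.0265-.008+.025; bl((.577,-.064),z,"hold")
E
```

```text
t 12.97 tcp [ 0.5771 -0.0606  0.0772] yaw 63.1 q7 0.9 row [-0.004  -0.0115  0.2457] 0.0031 F [ 0.1 -0.4 -0.6] op 0.85
handle top ((528.3379516601562, -154.63424682617188), (36.25080108642578, 15.420732498168945), 61.75005340576172) dir 61.86 want 63.4
index line px (102,122) [[99.0, 218.0], [68.0, 219.0]] nib px []
t 13.02 tcp [ 0.577  -0.0606  0.0772] yaw 63.1 q7 0.9 row [-0.0042 -0.0113  0.2456] 0.0031 F [ 0.4 -0.6 -1.4] op 0.844
scene blank centre 0.5767479858398438 -0.06015611267089844 size 77.19828796386719 43.693729400634766 long axis yaw 60.545127868652344 z 0.1195394949342426
side blank centre 0.589368408203125 -0.06690660095214844 size 88.30038452148438 27.807130813598633 long axis yaw 77.43350982666016 z 0.12077833232571705
wrist blank centre 0.5761367797851562 -0.052671424865722655 size 89.62667083740234 31.42791748046875 long axis yaw 63.16030502319336 z 0.12053919041063288
```

Call:
send_rows(rows="-0.004 -0.008 0.05 0.003;-0.004 -0.008 0.1 0.003;-0.004 -0.008 0.15 0.003;-0.004 -0.008 0.18 0.003;-0.004 -0.008 0.21 0.003;-0.004 -0.008 0.235 0.003;-0.004 -0.008 0.249 0.003;-0.004 -0.008 0.249 0.003;-0.004 -0.008 0.249 0.003")

```text
clock: 13.92
tool_pos: [0.577, -0.0632, 0.0021]
eef_rot: [0.242, 0.97, 0.0, 0.0]
contact_force: [-0.2, -0.3, -1.3]
opening: 0.851
finger_force: 25.0
```

```bash
python3 - <<'E'
from look import *
plan([0.5767,-0.0642,0.028],62)
c=cam("scene"); im,d=eyes.snapshot("scene"); blank("scene",c,im,d,(.577,-.064),.046)
E
```

```text
t 13.92 tcp [ 0.577  -0.0632  0.0021] yaw 62.0 q7 0.87 row [-0.0009 -0.0035  0.0021] 0.0 F [-0.2 -0.3 -1.3] op 0.851
scene blank centre 0.5770572509765625 -0.062088066101074216 size 81.97510528564453 47.7252197265625 long axis yaw 61.094764709472656 z 0.04448314861895042
```

Call:
send_rows(rows="0 0 0 0;0 0 0 0;0 0 0 0;0 0 0 0;0 0 0 0;0 0 0 0", jaw=-1)

```text
clock: 14.47
tool_pos: [0.5766, -0.0632, 0.002]
eef_rot: [0.242, 0.97, 0.0, 0.0]
contact_force: [-0.5, -0.4, 0.4]
opening: 0.998
finger_force: 0.0
```

```bash
python3 - <<'E'
from look import *
plan([0.577,-0.0632,0.0285],62)
c=cam("scene"); im,d=eyes.snapshot("scene"); blank("scene",c,im,d,(.577,-.064),.046); save("placed",cv2.resize(im[150:250,220:360],(700,500),interpolation=cv2.INTER_CUBIC))
u=np.array([np.cos(np.radians(62.6)),np.sin(np.radians(62.6))])
for x in (.03,.075): plan(np.r_[CEN+x*u,.0285],62.3)
E
```

```text
t 14.47 tcp [ 0.5766 -0.0632  0.002 ] yaw 62.0 q7 0.87 row [-0.0011  0.0004 -0.0001] 0.0 F [-0.5 -0.4  0.4] op 0.998
scene blank centre 0.575765380859375 -0.06083613586425781 size 72.2392349243164 40.936241149902344 long axis yaw 63.99544906616211 z 0.044253360905690764
t 14.52 tcp [ 0.5766 -0.0632  0.0019] yaw 62.0 q7 0.86 row [-0.0008  0.0638 -0.0002] -0.0008 F [ 0.5 -0.4  0.6] op 1.001
t 14.52 tcp [ 0.5766 -0.0632  0.0019] yaw 62.0 q7 0.86 row [ 8.000e-04  2.138e-01 -2.000e-04] -0.0008 F [ 0.5 -0.4  0.6] op 1.001
```

View pics/placed.png

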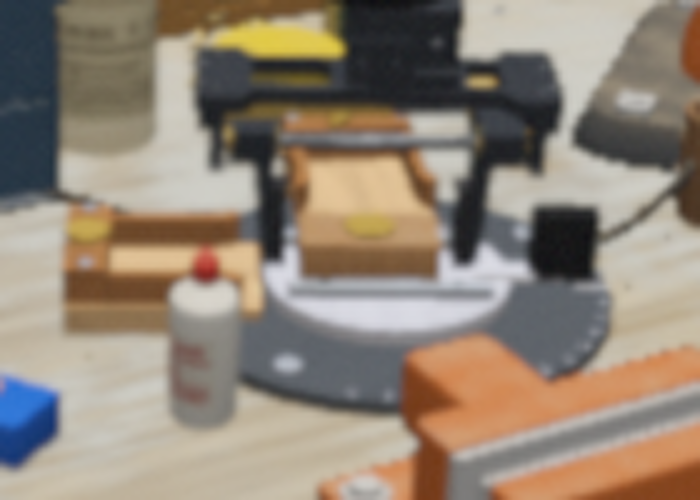

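The blank lies between the fences (crop, around (368,240)) with the fingers open on both sides. Now I'll slide it with the rear finger.

Call:
send_rows(rows="0 0.015 0 0;0 0.03 0 0;0 0.045 0 0;0 0.06 0 0;0 0.075 0 0;0 0.09 0 0;0 0.105 0 0;0 0.12 0 0;0 0.135 0 0;0 0.135 0 0")

```text
clock: 15.35
tool_pos: [0.5964, -0.0257, 0.002]
eef_rot: [0.241, 0.97, 0.001, 0.0]
contact_force: [0.4, 0.8, -0.4]
opening: 1.002
finger_force: 0.0
```

```bash
python3 - <<'E'
from look import *
c=cam("scene"); im,d=eyes.snapshot("scene"); blank("scene",c,im,d,(.592,-.038),.045)
u=np.array([np.cos(np.radians(62.6)),np.sin(np.radians(62.6))])
plan(np.r_[CEN+.072*u,.0285],62.3); handle()
E
```

```text
scene blank centre 0.5916140747070312 -0.030976322174072264 size 77.00108337402344 41.154544830322266 long axis yaw 60.8743896484375 z 0.04386393864618543
t 15.4 tcp [ 0.5961 -0.0263  0.0019] yaw 62.1 q7 0.83 row [ 0.0003  0.0648 -0.0002] -0.0006 F [ 0.2 -0.5  0.1] op 0.998
scene 128 all [ 0.5228 -0.1494  0.0444] dir 57.21 top 20 [ 0.5239 -0.1501  0.0569] dir 58.03
side 107 all [ 0.5263 -0.167   0.047 ] dir 64.09 top 34 [ 0.5274 -0.163   0.0584] dir 63.65
```

Call:
send_rows(rows="0 0.015 0 0;0 0.03 0 0;0 0.045 0 0;0 0.06 0 0;0 0.06 0 0;0 0.05 0 0;0 0.045 0 0;0 0.045 0 0;0 0.045 -0.08 0;0 0.045 -0.18 0")

```text
clock: 16.33
tool_pos: [0.5996, -0.0159, 0.0543]
eef_rot: [0.242, 0.97, -0.001, -0.003]
contact_force: [0.1, -0.0, 0.3]
opening: 0.996
finger_force: 0.0
```

```bash
python3 - <<'E'
from look import *
c=cam("scene"); im,d=eyes.snapshot("scene"); blank("scene",c,im,d,(.604,-.010),.044)
u=np.array([np.cos(np.radians(62.6)),np.sin(np.radians(62.6))])
plan(np.r_[CEN-.0*u,.085],62.4); plan(np.r_[CEN-.0*u,.03],62.4)
E
```

```text
scene blank centre 0.6017048950195313 -0.012562850952148437 size 72.39466857910156 43.704044342041016 long axis yaw 60.92943572998047 z 0.04399886755442595
t 16.38 tcp [ 0.6043 -0.0159  0.0611] yaw 62.0 q7 0.83 row [ 0.0057 -0.2187  0.0081] -0.0012 F [1.  0.4 3.1] op 0.996
t 16.38 tcp [ 0.6043 -0.0159  0.0611] yaw 62.0 q7 0.83 row [ 0.0066 -0.2192  0.1915] -0.0012 F [1.  0.4 3.1] op 0.996
```

Call:
send_rows(rows="0.003 0 0 0;0.003 -0.1 0 0;0.003 -0.2 0 0;0.003 -0.26 0 0;0.003 -0.26 0 0;0.003 -0.26 0 0;0.003 -0.26 0 0;0.003 -0.26 0 0;0.003 -0.26 0 0;0.003 -0.26 0 0", jaw=1)

```text
clock: 17.22
tool_pos: [0.565, -0.0826, 0.0558]
eef_rot: [0.241, 0.971, 0.0, 0.0]
contact_force: [0.1, -0.7, 0.1]
opening: 0.266
finger_force: 0.0
```

```bash
python3 - <<'E'
from look import *
u=np.array([np.cos(np.radians(62.6)),np.sin(np.radians(62.6))])
plan(np.r_[CEN-.015*u,.03],62.4)
E
```

```text
t 17.22 tcp [ 0.565  -0.0826  0.0558] yaw 62.1 q7 0.91 row [-0.006  -0.0109  0.1743] -0.0008 F [ 0.1 -0.7  0.1] op 0.266
```

Call:
send_rows(rows="-0.004 -0.005 0 0;-0.004 -0.005 0 0;-0.004 -0.005 0 0;-0.004 -0.005 0.06 0;-0.004 -0.005 0.12 0;-0.004 -0.005 0.172 0;-0.004 -0.005 0.172 0;-0.004 -0.005 0.172 0")

```text
clock: 17.88
tool_pos: [0.5643, -0.0857, 0.0039]
eef_rot: [0.242, 0.97, -0.0, -0.001]
contact_force: [-0.0, 0.3, 0.1]
opening: 0.003
finger_force: 0.0
```

```bash
python3 - <<'E'
from look import *
u=np.array([np.cos(np.radians(62.8)),np.sin(np.radians(62.8))])
for x in(.045,.0575): plan(np.r_[CEN+x*u,.03],62.4)
E
```

```text
t 17.88 tcp [ 0.5643 -0.0857  0.0039] yaw 62.0 q7 0.89 row [-0.0007  0.1995  0.0011] -0.0011 F [-0.   0.3  0.1] op 0.003
t 17.88 tcp [ 0.5643 -0.0857  0.0039] yaw 62.0 q7 0.89 row [-1.000e-04  2.411e-01  1.100e-03] -0.0011 F [-0.   0.3  0.1] op 0.003
```

Push most of the way, then feel for the back wall.

Call:
send_rows(rows="0 0.03 0 0;0 0.06 0 0;0 0.09 0 0;0 0.11 0 0;0 0.13 0 0;0 0.15 0 0;0 0.17 0 0;0 0.19 0 0;0 0.205 0 0;0 0.205 0 0")

```text
clock: 18.72
tool_pos: [0.5945, -0.0299, 0.0043]
eef_rot: [0.241, 0.97, 0.001, 0.0]
contact_force: [0.5, -0.7, 0.6]
opening: 0.005
finger_force: 0.0
```

```bash
cat >> look.py <<'E'
def home():
    u=np.array([np.cos(np.radians(63.4)),np.sin(np.radians(63.4))])
    c=cam("scene"); im,d=eyes.snapshot("scene"); blank("scene",c,im,d,CEN+.1*u,.043); print("home",CEN+.11*u)
    for x in(.0575,): plan(np.r_[CEN+x*u,.03],62.4)
    return im
E
python3 - <<'E'
from look import *
home()
E
```

```text
scene blank centre 0.630588623046875 0.03057296371459961 size 105.45231628417969 74.23908996582031 long axis yaw 76.28590393066406 z 0.04273222589783798
home [0.6212535  0.02535697]
t 18.77 tcp [ 0.5941 -0.0307  0.0043] yaw 62.1 q7 0.84 row [0.0035 0.0324 0.0027] -0.001 F [ 0.5 -0.5  0.1] op 0.004
```

Call:
send_rows(rows="0.002 0.01 0 0;0.002 0.02 0 0;0.002 0.026 0 0;0.002 0.03 0 0;0.002 0.034 0 0;0.002 0.034 0 0")

```text
clock: 19.27
tool_pos: [0.5981, -0.022, 0.0043]
eef_rot: [0.242, 0.97, 0.0, 0.0]
contact_force: [-0.1, 0.1, -0.0]
opening: 0.001
finger_force: 0.0
```

Call:
send_rows(rows="0 0.005 0 0;0 0.01 0 0;0 0.01 0 0")

```text
clock: 19.52
tool_pos: [0.5987, -0.0211, 0.0043]
eef_rot: [0.242, 0.97, -0.001, -0.0]
contact_force: [-1.5, -4.1, 0.5]
opening: 0.009
finger_force: 2.1
```

Call:
send_rows(rows="0 0.005 0 0;0 0.01 0 0;0 0.01 0 0")

```text
clock: 19.77
tool_pos: [0.5988, -0.0211, 0.0043]
eef_rot: [0.243, 0.97, -0.003, -0.001]
contact_force: [-4.3, -7.8, 3.9]
opening: 0.003
finger_force: 4.6
```

The force is rising and the arm has stalled where the home position is expected. I'll back off and lift clear.

Call:
send_rows(rows="0 -0.03 0 0;0 -0.06 0 0;0 -0.08 0 0;0 -0.08 -0.1 0;0 -0.08 -0.2 0;0 -0.08 -0.35 0;0 -0.08 -0.5 0;0 -0.08 -0.6 0;0 -0.08 -0.6 0;0 -0.08 -0.6 0")

```text
clock: 20.6
tool_pos: [0.5912, -0.0379, 0.1866]
eef_rot: [0.242, 0.97, 0.001, 0.003]
contact_force: [-0.1, -0.1, -1.0]
opening: 0.004
finger_force: 0.0
```

```bash
python3 - <<'E'
from look import *
dial("w9"); c=cam("wrist"); im,d=eyes.snapshot("wrist"); K=c
h=cv2.cvtColor(im,cv2.COLOR_RGB2HSV).astype(int); P=cloud(d,c)
b=((h[...,0]>=19)&(h[...,0]<34)&(h[...,1]>140)&(d>0)&(np.hypot(P[...,0]-.63,P[...,1]-.045)<.06)).astype(np.uint8)
k,l,st,ce=cv2.connectedComponentsWithStats(b)
for i in range(1,k):
    if st[i,4]>60: print(ce[i].round(1),st[i,4],P[l==i].mean(0).round(4))
plan([.57,-.07,.2])
E
```

```text
handle top ((528.3961181640625, -154.46737670898438), (35.613346099853516, 15.867715835571289), 62.4685173034668) dir 61.84 want 63.4
index line px (102,122) [[122.0, 184.0], [100.0, 185.0]] nib px []
[419.1 188.1] 590 [0.6433 0.0696 0.045 ]
[359.6 192. ] 806 [0.6229 0.0244 0.0457]
t 20.7 tcp [ 0.5887 -0.0381  0.1834] yaw 62.0 q7 0.9 row [ 0.005  -0.1232  0.033 ] 0.0 F [-0.2  0.4  0. ] op 0.005
```

View pics/w9.png

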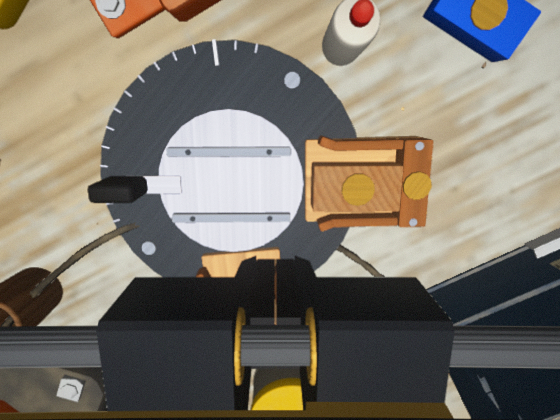

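The blank is at (358,190) in the bay, against the back wall. Tag to sign is 49.6 mm and the dial is within 1.6° of its line. Handing in.

```bash
python3 -c "
from plant import finish_job
print(finish_job())"
```

```text
the job is handed in; nothing more can be done
None
```

The round-tag blank is fully home against the back wall of the round-sign bay, the dial stands about 1.6° off that bay's index line, the arm is clear of everything, and the job was handed in at about 21 s; the judge gave no verdict back.

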